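# Lock the sachet box with its snap cap

## Task

Close up the sachet box for the night: fold its stiff cover all the way down over the stud, then take the loose cap and press it straight down onto the stud until it clicks home, mouth flush on the cover. Do not let go after the click: finish while still holding the cap pressed down with about 10 N. Leave the toothpick glass, the sweet bowl and the mug where they stand.

Things in the scene. Friction and masses are not known exactly. Their poses are not given: they have to be found in the camera images.
- sachet_box: Open-topped light-wood box fixed to the worktop, 160 x 160 mm, walls 60 mm high, full of sachets; a steel stud rises near its front. Origin: centre of its underside; x points from its front edge to its hinged edge, y to the left along the hinge, z up. Position and yaw vary.
- cover (a joint): Angle (rad) of the box's flat wooden cover: 0 = shut, flat on the walls; grows as the front edge rises; starts at 0.7 to 1.2. The hinge line is parallel to the box's y, at box x = +80 mm, z = 60 mm. The hinge is stiff (0.25 N m of friction) and stays where left, so the cover is pushed shut on its outer face (the side away from the box), 2 to 3 N near the front edge.
- cover_face (a point): Centre of the cover's 34 mm hole, on its outer face, 125 mm from the hinge line; it moves with the cover and meets stud_seat when shut. The cover is 162 mm from hinge to front edge, 164 mm wide, 6 mm thick; its underside lies at the hinge line's height (outer face 66 mm up when shut). Push it beside the hole, for instance 140 mm from the hinge and 50 mm to one side.
- stud_seat (a point): Fixed point of the box on the upright stud's axis, 66 mm above the worktop, at box x = -45 mm, y = 0: level with the outer face of the shut cover. The stud is 22 mm thick, its coned tip ends 30 mm above this point; four sprung steel balls bulge from its side (28 mm over the balls), their centres 11 mm above this point.
- cap_mid (a point): Centre, half-way up, of the loose white ribbed cap standing mouth down on the worktop: a cylinder 46 mm in diameter, 48 mm high, about 60 g, z axis up, hollow from below (34 mm deep). Home on the stud, its mouth lies on the shut cover and this point is 24 mm above stud_seat. It and the toothpick glass may have swapped places.
- snap_cap: The same cap; origin at the centre of its mouth, z up. A rib 2 to 6 mm above the mouth leaves a 24 mm opening that is pushed past the stud's balls: this takes 10 to 15 N while the mouth comes from 14 to 9 mm above the shut cover; from about 5 mm the force drops with a click and the balls pull the cap home. It then stays on the stud; pressing it further meets the rigid cover.
- toothpick_glass: Small faceted glass with toothpicks, 61 mm in diameter, 72 mm high; origin at the centre of its underside. A bystander.
- candy_bowl: White porcelain bowl of wrapped sweets, 110 mm in diameter, 55 mm high; origin at the centre of its underside. A bystander.
- mug: Navy mug, 81 mm in diameter, 81 mm high; origin at the centre of its underside. A bystander.
Not all that is in view belongs to the job. What is shaped like the snap_cap but red is not meant.

How it is judged (in metres and radians):
On the way, in this order (a step that is already met when the one before it is completed fails the run):
1. the cover is folded fully shut (value of joint cover below 0.04 rad), for 0.2 s.
2. the cap is pressed onto the stud past its click, with the cover shut (value of joint cover below 0.04 rad and z of cap_mid in the frame of stud_seat between 0.019 and 0.0265 m and horizontal distance between cap_mid and stud_seat below 0.005 m and angle between cap_mid's own z axis and vertical below 0.1 rad), for 0.1 s.
At the end, for the whole second after the job is handed in: The cover is shut (within 0.04 rad); the cap is home on the stud: its mouth within 2.5 mm of the cover, within 5 mm of the stud's axis and upright within 0.1 rad; the fingers are still on it and it is pressed on the box with more than 4 N (and less than 40 N) throughout the last second (all of step 2 and contact force between the fingers and snap_cap above 2 N and contact force between snap_cap and sachet_box between 4 and 40 N); the arm keeps its last pose, push and grip.
It fails at once if the glass, the sweet bowl or the mug is shifted by more than 3 cm (distance of any of toothpick_glass, candy_bowl, mug from where it was at the start of the episode above 0.03 m).
It also fails if it takes over 69 s, if anything falls off the work surface, if the arm or the gripper's body presses on something with over 40 N, if the wrist force passes 120 N, or if a joint passes its speed limit or range.

## Robot

A 7-joint arm with a two-finger parallel gripper is mounted at the origin on a cart in front of the work surface, level with it; the furniture and walls round the work are solid. World frame = base frame: x ahead of the robot, y to its left, z up, the work surface at z = 0. Lengths are in m, angles in degrees, forces in N, time in s.
With the tool pointing down it reaches from about 0.4 to 0.85 m from the base axis. Payload 4.5 kg.
Tool frame: the origin (TCP) lies midway between the tips of the shut fingers; the grasp point (between the pads) lies behind it (env.hold_point_z is the z of the grasp point in the tool frame, in m); z points along the fingers, y is the line along which they close (so a half turn about z gives the same grasp; the last joint's range is limited). The gripper opens to 88 mm and grips with 3 to 60 N. Pads are 18 mm wide; open, the fingers measure 123 mm over their backs; the gripper's body (75 mm by 187 mm) begins 45 mm behind the grasp point.
Start: joints at [66.853, 39.483, -11.15, 89.685, 9.013, 51.709, -12.324], TCP at [0.265, -0.566, 0.239] pointing down, gripper open.
Joint ranges: [-172.22, 172.22], [-26.19, 119.32], [-84.43, 86.54], [7.71, 146.69], [-57.33, 237.33], [2.42, 119.75], [-152.13, 152.13]. Speed limits (degrees/s): [147.25, 147.25, 180, 180, 180, 180, 180].

## Interface

Orientations are given as [roll, pitch, yaw] about the fixed x, y, z axes, in that order (R = Rz(yaw) Ry(pitch) Rx(roll)).
In Python, from workcell import env gives the robot as it stands.
- The arm moves only by the shell command python3 -m crank 'ROWS' [FORCE]. ROWS is JSON, a list of rows, each a list of 5 numbers: the shift along the tool's x, y, z in mm, then the turn about the tool's z in rad, then the closure, from 0 (fully open) to 1 (shut). In form: [[dx, dy, dz, spin, fingers], ...]. A call has 1 to 5 rows; each row shifts and turns the commanded pose from where the row before left it, along the tool's axes as they then stand; what a row does not reach is not made up. A row lasts 1/10 s, in which the tool goes at most 50 mm and 8.59 degrees, less where a joint would pass 70% of its speed; a pose out of reach is approached as far as the arm can. A call is refused whole if a number of a shift passes 50 or a number of a turn 0.15, either way. A call with a gripper value outside its range is refused whole. The fingers move at their own pace and stop on an object; FORCE is the grip in N (left out, the last holds). Time passes only in rows, so rows that do not move let the fingers close. It gives the time, the measured TCP pose, the force, the opening and the grip force at its end, in the units of the state.
- env.get_state(): the state, without advancing time (a new reading comes with each control period).
- env.grab_frame(name): name is "side" or "top" or "wrist"; returns (picture, depth): 480x640x3 uint8, blue, green, red; 480x640 float32, m along the optical axis (not along the pixel's ray), 0 where there is no reading.
- env.calibration(name): a dict with "fx", "fy", "cx", "cy" (pixels), "view" (4x4, takes a point from world to camera coordinates); the wrist camera has in their place "T_tool_cam" (4x4, takes a point from camera to tool coordinates, whose origin is the TCP and whose axes are the flange's). Camera axes: x right, y down, z forward; pixel columns grow to the right and rows downward; lengths in m; the calibration is good to about 2 mm. A picture is of the moment at which its call begins: read the wrist's pose just before it. calibration takes no time and is no camera call.
- env.close_job(): hands the job in; it is judged then, once.
The state is a dict: "time_s": time; "joint_pos": joint angles; "joint_vel": joint speeds; "tau": joint torques, N m; "tcp_pos": TCP position; "eef_rot": TCP orientation; "force": force on the tool from outside, world axes, zero at the start; "torque": the same for the moment, N m; "opening": opening from 0.0 (shut) to 1.0 (fully open); "grip_force": force on a finger pad.
Only numpy, scipy, OpenCV 4.12 (cv2) and the standard library are available. Lean on these libraries where they do the work, as an engineer would, in place of code of your own. Each camera call takes 0.05 s, during which the arm holds its last target. There are 200 camera calls.

## Working session

There is one attempt and no reset: what is moved stays moved. The work goes in short steps, Python scripts to look and compute and a shell command to move; the robot and the scene stay as the last step left them, time stands still between calls to the robot, and variables do not carry over. Pictures are saved under pics/ and viewed, at most 10 in all, crops included, and the job is handed in when it is done.

```bash
mkdir -p pics; ls; cat > h.py <<'E'
import numpy as np,cv2
from workcell import env
from scipy.spatial.transform import Rotation as R
def ext(name,st=None):
    c=env.calibration(name)
    if name=='wrist':
        st=st or env.get_state()
        T=np.eye(4);T[:3,:3]=R.from_euler('xyz',st['eef_rot'],degrees=True).as_matrix();T[:3,3]=st['tcp_pos']
        return c,T@np.array(c['T_tool_cam'])
    return c,np.linalg.inv(np.array(c['view']))
def cloud(name):
    c,T=ext(name)
    im,d=env.grab_frame(name)
    v,u=np.mgrid[:480,:640]
    P=np.stack([(u-c['cx'])/c['fx']*d,(v-c['cy'])/c['fy']*d,d],-1)@T[:3,:3].T+T[:3,3]
    P[d==0]=np.nan
    return im,d,P
E
python3 - <<'E'
from h import *
s=env.get_state();print(s, env.hold_point_z)
for n in('top','side'):
    im,d,P=cloud(n);cv2.imwrite(f'pics/{n}0.png',im);np.savez(f'{n}0.npz',im=im,P=P);print(n,np.round(ext(n)[1],3).tolist(),ext(n)[0]['fx'])
E
```

```text
pics
{'time_s': 0.0, 'joint_pos': array([ 66.85340044,  39.53388244, -11.14611385,  89.74353437,
         9.01330424,  51.70946103, -12.3245473 ]), 'joint_vel': array([ 0.01189227,  0.11784709, -0.00117937,  0.00839213,  0.09295294,
        0.01419344,  0.00451651]), 'tau': array([ 5.31802834e-04, -5.27563477e+01, -1.26696937e+00, -1.53428847e+01,
       -5.27835789e-02,  6.54828065e-03,  2.09297364e-04]), 'tcp_pos': array([ 0.26465821, -0.56551067,  0.23790921]), 'eef_rot': array([-1.79895408e+02,  7.21090934e-03,  2.50890576e+01]), 'force': array([-0.04256555,  1.19937837,  0.12845679]), 'torque': array([0.0398381 , 0.04013602, 0.00842629]), 'grip_force': 0.0, 'opening': 0.9979199115256385} -0.0187
top [[0.029, -0.98, 0.199, 0.204], [-1.0, -0.028, 0.008, -0.081], [-0.002, -0.199, -0.98, 1.642], [0.0, 0.0, 0.0, 1.0]] 541.2268746037954
side [[-0.995, -0.069, 0.076, 0.416], [-0.103, 0.67, -0.735, 0.795], [-0.0, -0.739, -0.674, 0.867], [0.0, 0.0, 0.0, 1.0]] 437.4556289703877
```

View pics/top0.png

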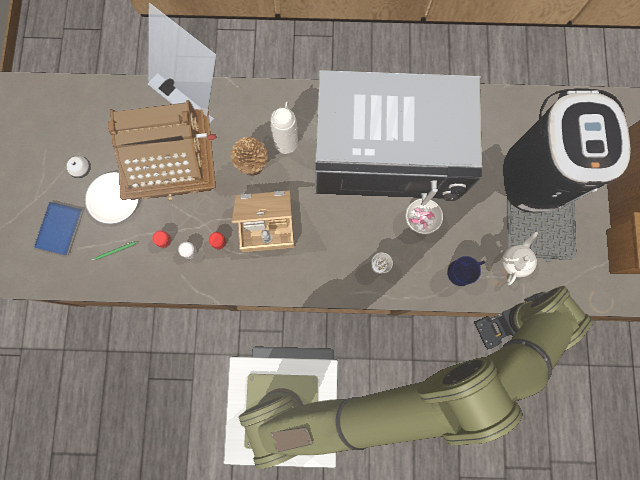

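View pics/side0.png

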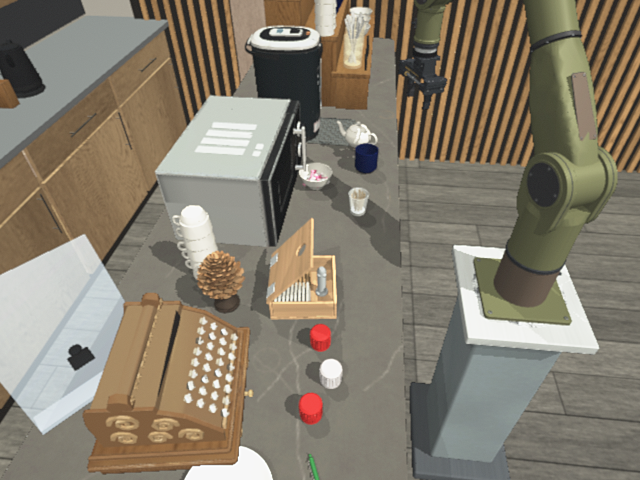

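Top view: white ribbed cap at (187,250), red decoys at (161,239) and (217,241). Other white round items are the sugar pot (77,166), the teapot (520,262) and the cup stack (284,130). The box is at (265,222) with its cover half open, the glass at (382,263), the bowl at (424,217) and the mug at (464,270). In the side view the cap is at (331,374). By colour and shape, I choose the white one between the reds and will check it in a crop while measuring.

```bash
cat > m.py <<'E'
from h import *
c1=np.load('top0.npz');im,P=c1['im'],c1['P'];c2=np.load('side0.npz');im2,P2=c2['im'],c2['P']
def hsv(i):return cv2.cvtColor(i,cv2.COLOR_BGR2HSV).astype(int)
for nm,i,p,(u0,u1,v0,v1) in(('top',im,P,(140,235,220,265)),('side',im2,P2,(290,350,315,425))):
    H=hsv(i);m=np.zeros(H.shape[:2],bool);m[v0:v1,u0:u1]=1
    z=p[...,2]
    for col,mm in(('white',(H[...,1]<60)&(H[...,2]>150)),('red',(H[...,1]>150)&((H[...,0]<10)|(H[...,0]>170)))):
        k=(m&mm).astype(np.uint8);n,l,st,ce=cv2.connectedComponentsWithStats(k)
        for j in range(1,n):
            if st[j,4]>25:
                q=p[(l==j)];t=q[q[:,2]>np.nanpercentile(q[:,2],98)-.006]
                print(nm,col,ce[j].round(),st[j,4],'top face',((np.nanmin(t,0)+np.nanmax(t,0))/2).round(4),np.nanmax(t,0)-np.nanmin(t,0))
# box: points
for nm,p in(('top',P),('side',P2)):
    x,y,z=p[...,0],p[...,1],p[...,2]
    reg=(x>.3)&(x<.65)&(y>-.16)&(y<.16)
    w=p[reg&(z>.054)&(z<.066)]
    r=cv2.minAreaRect((w[:,:2]*1000).astype(np.float32));print(nm,'rim',len(w),r,w.min(0),w.max(0))
    cv=p[reg&(z>.085)&(z<.25)]
    a=cv.mean(0);u,s,vt=np.linalg.svd(cv-a,full_matrices=False)
    ok=abs((cv-a)@vt[2])<.006;cv=cv[ok];a=cv.mean(0);vt=np.linalg.svd(cv-a,full_matrices=False)[2];n=vt[2]*np.sign(vt[2][2])
    print('cover',len(cv),a,n,'angle',np.arccos(n[2]),'dir',np.degrees(np.arctan2(n[1],n[0])),cv.min(0),cv.max(0))
cr=np.hstack([cv2.resize(im[190:270,140:300],(400*2//2,200)),cv2.resize(im2[320:400,280:440],(400,200))])
cv2.imwrite('pics/crop1.png',cr)
E
python3 m.py
```

```text
top white [150. 227.] 290 top face [0.5238 0.4249 0.0067] [0.06094806 0.06324308 0.00852234]
top white [182. 223.] 26 top face [0.5449 0.3277 0.004 ] [0.02377456 0.02328054 0.0056876 ]
top white [200. 226.] 156 top face [0.5384 0.2666 0.0062] [0.04185542 0.11292725 0.00939169]
top white [144. 246.] 95 top face [0.4698 0.441  0.0059] [0.04645304 0.02527749 0.00992341]
top white [186. 250.] 225 top face [0.4598 0.2985 0.0525] [0.04004458 0.04158512 0.00944408]
top white [156. 259.] 56 top face [0.4321 0.3977 0.0035] [0.03075294 0.03292627 0.00623403]
top red [160. 238.] 185 top face [0.491  0.38   0.0519] [0.03991146 0.04020247 0.00754822]
top red [217. 240.] 203 top face [0.4907 0.2103 0.0524] [0.03720483 0.03681202 0.00755809]
side white [296. 362.] 26 top face [0.5417 0.2716 0.001 ] [0.01477275 0.02848223 0.00568248]
side white [331. 373.] 564 top face [0.4612 0.3041 0.0491] [0.04269921 0.04510332 0.00855699]
side red [320. 337.] 470 top face [0.4935 0.2147 0.0484] [0.04331551 0.04282967 0.00756157]
side red [310. 408.] 605 top face [0.4932 0.3844 0.0488] [0.0435849  0.04332504 0.00805343]
top rim 270 ((561.8349609375, -9.35870361328125), (167.44105529785156, 312.5256042480469), 6.041729927062988) [ 0.4637255  -0.15736573  0.05402997] [0.64930306 0.15340489 0.06593108]
cover 406 [0.58272009 0.03754446 0.14074875] [0.79123023 0.36008733 0.49425889] angle 1.0538142284850462 dir 24.47018897902935 [ 0.51616666 -0.15971105  0.08502378] [0.64987207 0.14585277 0.19377155]
side rim 498 ((564.429443359375, -2.9011688232421875), (166.31045532226562, 311.5281677246094), 6.822567462921143) [ 0.46522322 -0.14956042  0.05404738] [0.64987585 0.15983909 0.06586746]
cover 622 [0.57434036 0.07081686 0.13776122] [0.73803196 0.25304103 0.62552303] angle 0.894994596540409 dir 18.924748709611688 [ 0.52014305 -0.1591556   0.08518117] [0.64997305 0.12797903 0.18761224]
```

View pics/crop1.png

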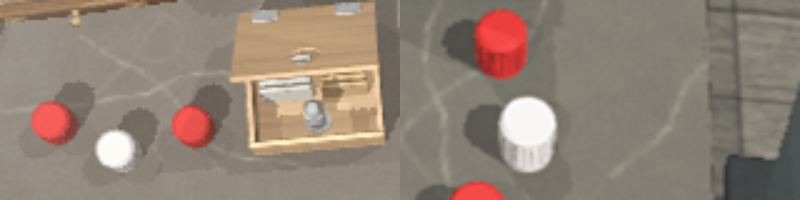

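The crop confirms it: white ribbed cap at about (0.461, 0.302), top 48 to 52 mm high, with reds on both sides. Now a wood-coloured fit of the box.

```bash
cat > b.py <<'E'
from h import *
for nm in('top','side'):
    c=np.load(nm+'0.npz');im,p=c['im'],c['P'];H=cv2.cvtColor(im,cv2.COLOR_BGR2HSV).astype(int)
    x,y,z=p[...,0],p[...,1],p[...,2]
    m=(x>.4)&(x<.75)&(y>-.06)&(y<.2)&(H[...,1]>60)&(H[...,0]>5)&(H[...,0]<25)&(z>.03)
    k=m.astype(np.uint8);n,l,st,ce=cv2.connectedComponentsWithStats(cv2.dilate(k,np.ones((3,3))))
    j=1+np.argmax(st[1:,4]);m&=l==j;print(nm,ce[j],st[j])
    q=p[m&(z>.075)];rng=np.random.default_rng(0);best=None
    for _ in range(300):
        a,b,d=q[rng.choice(len(q),3,False)];nn=np.cross(b-a,d-a);nn/=np.linalg.norm(nn)+1e-9
        i=abs((q-a)@nn)<.004
        if best is None or i.sum()>best.sum():best=i
    q=q[best];a=q.mean(0);nn=np.linalg.svd(q-a,full_matrices=False)[2][2];nn*=np.sign(nn[2])
    print('cover',len(q),a.round(3),nn.round(3),'ang',np.arccos(nn[2]).round(3),'yaw',np.degrees(np.arctan2(nn[1],nn[0])).round(2),q.min(0).round(3),q.max(0).round(3))
    w=p[m&(z>.052)&(z<.068)];print('rim',cv2.minAreaRect((w[:,:2]*1000).astype(np.float32)),w.min(0),w.max(0))
    top=q[q[:,2]>q[:,2].max()-.012];print('frontedge',top.mean(0),top[top[:,1].argmin()],top[top[:,1].argmax()])
E
python3 b.py
```

```text
top [263.55981659 216.00917049] [ 231  190   64   62 2399]
cover 1310 [0.571 0.07  0.137] [0.745 0.089 0.661] ang 0.849 yaw 6.83 [ 0.517 -0.017  0.075] [0.635 0.157 0.192]
rim ((553.3331298828125, 67.00364685058594), (166.28848266601562, 159.86358642578125), 6.612570285797119) [ 0.46446315 -0.02066639  0.05204792] [0.64216211 0.15567505 0.06790135]
frontedge [0.52944593 0.06368597 0.18424652] [ 0.53474255 -0.01446765  0.1823725 ] [0.52449306 0.14552846 0.18253407]
side [298.21623079 272.68212456] [ 265  217   72   97 3709]
cover 1842 [0.572 0.08  0.136] [0.744 0.091 0.662] ang 0.847 yaw 6.98 [ 0.518 -0.015  0.075] [0.636 0.16  0.189]
rim ((555.0015869140625, 70.79449462890625), (165.0977020263672, 165.6305389404297), 6.822567939758301) [ 0.46517706 -0.02036425  0.0520225 ] [0.6455357  0.15983909 0.06797308]
frontedge [0.53162431 0.07311025 0.18257596] [ 0.53702913 -0.01527235  0.1817911 ] [0.51779345 0.14967192 0.18636465]
```

```bash
python3 -m crank '[[0,0,-10,0.15,1],[0,0,-5,0.15,1],[0,0,0,0.018,1],[23,-43,0,0,1],[23,-43,0,0,1]]' 20; python3 -m crank '[[23,-43,0,0,1],[23,-43,0,0,1],[23,-43,0,0,1],[23,-43,0,0,1],[23,-43,0,0,1]]'
```

```text
time_s: 0.6
tcp_pos: [0.2998, -0.4747, 0.2529]
eef_rot: [-180.0, 0.0, 6.9]
force: [2.0, 0.8, 0.4]
opening: 0.567
grip_force: 0.0
time_s: 1.1
tcp_pos: [0.389, -0.246, 0.2534]
eef_rot: [-180.0, 0.0, 7.1]
force: [1.2, -0.3, -0.0]
opening: 0.117
grip_force: 0.0
```

```bash
python3 -m crank '[[23,-43,0,0,1],[23,-43,0,0,1],[23,-43,0,0,1],[23,-43,0,0,1],[23,-43,0,0,1]]'; python3 -m crank '[[25,-43,0,0,1],[25,-43,0,0,1],[25,-43,0,0,1],[0,0,0,0,1]]'
```

```text
time_s: 1.6
tcp_pos: [0.4775, -0.0188, 0.2534]
eef_rot: [180.0, 0.0, 7.1]
force: [1.7, -0.0, -0.4]
opening: 0.006
grip_force: 0.0
time_s: 2.0
tcp_pos: [0.5378, 0.1256, 0.2532]
eef_rot: [-179.7, -0.2, 7.7]
force: [-0.8, -0.2, -0.4]
opening: 0.007
grip_force: 0.0
```

```bash
python3 -m crank '[[0,0,30,0,1],[0,0,30,0,1],[0,0,20,0,1],[-8,0,15,0,1],[-10,0,18,0,1]]'; python3 -m crank '[[-7,0,12,0,1],[-7,0,13,0,1],[-6,0,13,0,1],[-4,0,14,0,1],[-3,0,13,0,1]]'
```

```text
time_s: 2.5
tcp_pos: [0.5186, 0.1137, 0.14]
eef_rot: [-180.0, -0.0, 7.0]
force: [-0.0, -0.4, 2.3]
opening: 0.006
grip_force: 1.4
time_s: 3.0
tcp_pos: [0.4918, 0.1106, 0.0752]
eef_rot: [-180.0, -0.0, 7.0]
force: [0.6, -1.0, 1.2]
opening: 0.009
grip_force: 0.7
```

```bash
python3 -m crank '[[0,0,5,0,1],[0,0,5,0,1],[0,0,3,0,1],[0,0,0,0,1],[0,0,0,0,1]]'
```

```text
time_s: 3.5
tcp_pos: [0.4909, 0.1104, 0.0659]
eef_rot: [180.0, -0.0, 6.9]
force: [-7.0, -1.0, 36.1]
opening: 0.006
grip_force: 17.6
```

```bash
python3 -m crank '[[0,0,-10,0,1],[0,0,-40,0,1],[5,20,-40,0,0.5],[5,20,-40,0,0],[0,0,0,0,0]]'; python3 - <<'E'
from h import *
im,d,P=cloud('wrist');cv2.imwrite('pics/w1.png',im);np.savez('w1.npz',im=im,P=P);print(env.calibration('wrist'))
im,d,P=cloud('top');np.savez('top0.npz',im=im,P=P);
im,d,P=cloud('side');np.savez('side0.npz',im=im,P=P);
E
```

```text
time_s: 4.0
tcp_pos: [0.5107, 0.0693, 0.1976]
eef_rot: [179.9, -0.6, 6.6]
force: [0.8, 0.8, 0.7]
opening: 0.254
grip_force: 0.0
{'fx': 381.6827166747896, 'fy': 381.6827166747896, 'cx': 321.2807772875986, 'cy': 241.04602215324346, 'T_tool_cam': array([[-1.09224786e-03, -9.66620999e-01, -2.56208220e-01,
         6.53136224e-02],
       [ 9.99999001e-01, -8.26004093e-04, -1.14677767e-03,
         1.09798599e-03],
       [ 8.96870343e-04, -2.56209217e-01,  9.66620935e-01,
        -1.46342425e-01],
       [ 0.00000000e+00,  0.00000000e+00,  0.00000000e+00,
         1.00000000e+00]])}
```

View pics/w1.png

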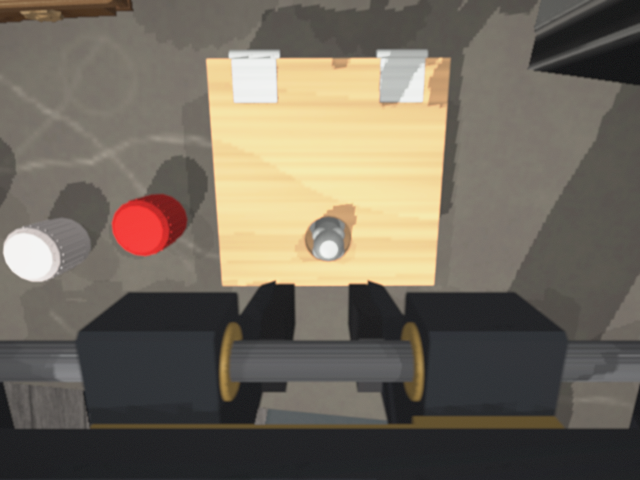

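The cover lies flat and shut, with the stud through its hole (tip at (328,248)). The red neighbour is at (142,226) and the white cap at (33,253). Next I measure the stud axis and the cap from this frame.

```bash
cat >> h.py <<'E'
def ray(name,u,v,z,st=None):
    c,T=ext(name,st);r=T[:3,:3]@np.array([(u-c['cx'])/c['fx'],(v-c['cy'])/c['fy'],1]);return T[:3,3]+r*(z-T[2,3])/r[2]
E
python3 - <<'E'
from h import *
c=np.load('w1.npz');im,P=c['im'],c['P'];H=cv2.cvtColor(im,cv2.COLOR_BGR2HSV).astype(int)
m=((H[...,1]<50)&(H[...,2]>0)).astype(np.uint8);roi=np.zeros_like(m);roi[205:275,290:370]=1
m&=roi;z=P[...,2]
k=m&(z>.088);q=P[k>0];print('tip pts',len(q),q.mean(0),(q.min(0)+q.max(0))/2,q.max(0)-q.min(0),np.argwhere(k).mean(0)[::-1])
k=(m&(H[...,2]>170)).astype(np.uint8);uv=np.argwhere(k).mean(0)[::-1];print('bright',k.sum(),uv,ray('wrist',*uv,.096))
w=(H[...,0]>8)&(H[...,0]<25)&(H[...,1]>60)&(abs(z-.066)<.006);w[290:]=0
q=P[w];print('cover z',np.median(q[:,2]),len(q));r=cv2.minAreaRect((q[:,:2]*1000).astype(np.float32));print(r)
w=(H[...,1]<60)&(H[...,2]>150)&(z>.04);w[:,110:]=0;q=P[w];print('cap',len(q),(q.min(0)+q.max(0))/2,q.max(0)-q.min(0))
# top/side stud
for nm in('top','side'):
    c=np.load(nm+'0.npz');q=c['P'];s=(np.hypot(q[...,0]-.51,q[...,1]-.067)<.03)&(q[...,2]>.084)&(q[...,2]<.11);print(nm,s.sum(),q[s].mean(0) if s.any() else 0)
E
```

```text
tip pts 678 [0.50782675 0.06282416 0.09291338] [0.50711003 0.06265105 0.09274558] [0.02088142 0.02032455 0.00947742] [328.80383481 246.04719764]
bright 419 [325.62529833 248.48210024] [0.50219026 0.06839975 0.096     ]
cover z 0.06643543255446463 45722
((551.3430786132812, 136.9156951904297), (324.3990478515625, 183.475341796875), 88.67342376708984)
cap 2400 [0.46030801 0.29983514 0.04541159] [0.04616848 0.04498427 0.01045245]
top 0 0
side 53 [0.50686176 0.06855292 0.09129609]
```

```bash
python3 -m crank '[[-5,-47,0,0,0.28],[-5,-47,0,0,0.28],[-5,-47,0,0,0.28],[-4,-47,0,0,0.28],[-4,-47,0,0,0.28]]' 50;  python3 -m crank '[[0,0,15,0,0.28],[0,0,15,0,0.28],[0,0,0,0,0.28],[0,0,0,0,0.28]]'; python3 - <<'E'
from h import *
s=env.get_state();print(s['tcp_pos'],s['eef_rot'],s['opening'])
im,d,P=cloud('wrist');cv2.imwrite('pics/w2.png',im);np.savez('w2.npz',im=im,P=P)
H=cv2.cvtColor(im,cv2.COLOR_BGR2HSV).astype(int);z=P[...,2]
w=((H[...,1]<60)&(H[...,2]>140)&(z>.042)&(np.hypot(P[...,0]-.46,P[...,1]-.3)<.05)).astype(np.uint8)
q=P[w>0];uv=np.argwhere(w).mean(0)[::-1];print('cap',len(q),(q.min(0)+q.max(0))/2,q.max(0)-q.min(0),q.mean(0),uv,ray('wrist',*uv,.048))
E
```

```text
time_s: 4.65
tcp_pos: [0.4531, 0.3049, 0.1908]
eef_rot: [179.9, 0.2, 7.0]
force: [1.0, -0.4, 1.3]
opening: 0.718
grip_force: 0.0
time_s: 5.05
tcp_pos: [0.4544, 0.3027, 0.1616]
eef_rot: [179.9, 0.2, 6.9]
force: [-0.0, -0.7, -0.3]
opening: 0.72
grip_force: 0.0
[0.45443228 0.30273961 0.16156984] [1.79914262e+02 1.50308461e-01 6.92474323e+00] 0.7198278060124795
cap 3176 [0.46009438 0.30112912 0.04638585] [0.04525295 0.04542863 0.00854837] [0.46112966 0.30110485 0.04780467] [323.37531486 226.50566751] [0.46192379 0.30125238 0.048     ]
```

View pics/w2.png

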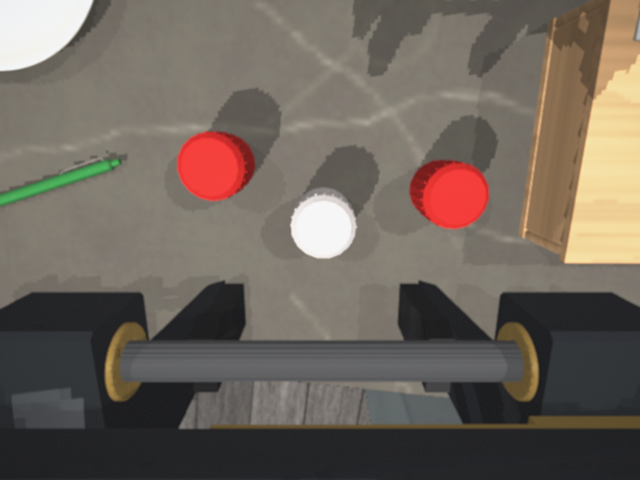

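The white cap's top is centred at (323,226), with the reds clear of the fingers' path at (216,166) and (450,194). I descend and grip.

```bash
python3 -m crank '[[6,2,20,0,0.28],[0,0,35,0,0.28],[0,0,35,0,0.28],[0,0,30,0,0.28],[0,0,15,0,0.28]]' 50;  python3 -m crank '[[0,0,10,0,0.28],[0,0,4,0,0.28],[0,0,0,0,0.8],[0,0,0,0,0.8],[0,0,0,0,0.8]]'
```

```text
time_s: 5.6
tcp_pos: [0.4611, 0.301, 0.026]
eef_rot: [179.9, 0.1, 6.8]
force: [0.0, -0.1, -0.7]
opening: 0.721
grip_force: 0.0
time_s: 6.1
tcp_pos: [0.4624, 0.3021, 0.0147]
eef_rot: [-180.0, -0.1, 6.9]
force: [0.5, -1.0, 1.4]
opening: 0.52
grip_force: 50.0
```

```bash
python3 -m crank '[[0,0,-15,0,0.8],[0,0,-45,0,0.8],[0,0,-45,0,0.8],[0,0,-45,0,0.8],[0,40,-30,0,0.8]]';  python3 -m crank '[[0,45,0,0,0.8],[0,45,0,0,0.8],[0,45,0,0,0.8],[0,40,0,0,0.8],[0,22,0,0,0.8]]';python3 -m crank '[[0,0,0,0,0.8],[0,0,0,0,0.8],[0,0,0,0,0.8]]'; python3 - <<'E'
from h import *
s=env.get_state();print(s['tcp_pos'],s['eef_rot'],s['opening'])
im,d,P=cloud('wrist');cv2.imwrite('pics/w3.png',im);np.savez('w3.npz',im=im,P=P)
H=cv2.cvtColor(im,cv2.COLOR_BGR2HSV).astype(int);z=P[...,2]
w=((H[...,1]<50)&(z>.088)&(z<.1)&(np.hypot(P[...,0]-.508,P[...,1]-.063)<.03))
q=P[w];print('stud',len(q),(q.min(0)+q.max(0))/2,q.max(0)-q.min(0),q.mean(0),np.argwhere(w).mean(0)[::-1])
w=(H[...,1]<60)&(H[...,2]>140)&(z>s['tcp_pos'][2]-.02)&(np.hypot(P[...,0]-s['tcp_pos'][0],P[...,1]-s['tcp_pos'][1])<.045)
q=P[w];print('cap',len(q),(q.min(0)+q.max(0))/2,q.max(0)-q.min(0),q.max(0),q.min(0))
E
```

```text
time_s: 6.6
tcp_pos: [0.4665, 0.2688, 0.1983]
eef_rot: [-179.5, -0.4, 7.4]
force: [1.4, -0.3, -1.5]
opening: 0.518
grip_force: 50.0
time_s: 7.1
tcp_pos: [0.4899, 0.0618, 0.1951]
eef_rot: [179.9, -0.0, 6.6]
force: [0.2, 0.5, -0.5]
opening: 0.522
grip_force: 50.0
time_s: 7.4
tcp_pos: [0.49, 0.0682, 0.1943]
eef_rot: [-179.9, -0.1, 7.0]
force: [0.3, 0.4, -0.3]
opening: 0.523
grip_force: 50.0
[0.48996599 0.0682187  0.19426934] [-1.79938747e+02 -5.47553069e-02  7.01213284e+00] 0.5232445259904942
stud 730 [0.50670693 0.06289025 0.09302648] [0.02044635 0.02052987 0.01003444] [0.50749497 0.06282715 0.09299985] [331.56164384 216.15753425]
cap 7856 [0.48799795 0.06707455 0.22884912] [0.04711001 0.04628993 0.09509232] [0.51155296 0.09021952 0.27639528] [0.46444294 0.04392959 0.18130296]
```

View pics/w3.png

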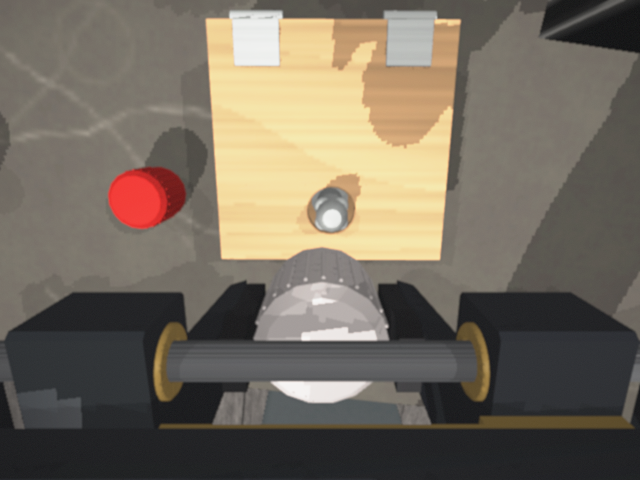

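The cap is held upright between the fingers, front rim at (322,250), and the stud tip is at (331,216). I cross-check the stud against the cover's outline.

```bash
python3 - <<'E'
from h import *
c=np.load('w3.npz');im,P=c['im'],c['P'];H=cv2.cvtColor(im,cv2.COLOR_BGR2HSV).astype(int);z=P[...,2];s=env.get_state();t=np.array(s['tcp_pos'])
w=((H[...,0]>8)&(H[...,0]<25)&(H[...,1]>60)&(abs(z-.066)<.008)).astype(np.uint8);w[285:]=0
n,l,st,ce=cv2.connectedComponentsWithStats(w);w=l==1+np.argmax(st[1:,4])
yw=np.radians(7);B=np.array([[np.cos(yw),np.sin(yw)],[-np.sin(yw),np.cos(yw)]])
q=P[w];a=q[:,:2]@B.T;lo,hi=np.percentile(a,.2,0),np.percentile(a,99.8,0);print('cover size',hi-lo)
stud=np.array([lo[0]+.037,(lo[1]+hi[1])/2]);print('stud from cover',stud@B, np.median(q[:,2]))
f=(H[...,1]<60)&(z>t[2]-.01)&(np.hypot(P[...,0]-.49,P[...,1]-.068)<.03)&(z<t[2]+.03)
q=P[f];b=q[:,:2]@B.T;print('cap front',np.percentile(b[:,0],99.5)-.023,'y ext',np.percentile(b[:,1],[.5,99.5]));print('tcp in box axes',B@t[:2],'studtip',B@[.5071,.0629])
E
```

```text
cover size [0.16122541 0.16351448]
stud from cover [0.50678005 0.06226542] 0.06644411591289995
cap front 0.49291804930567973 y ext [-0.02068765  0.03615947]
tcp in box axes [0.49455966 0.00808901] studtip [0.51098574 0.00063121]
```

```bash
python3 -m crank '[[9,4,20,0,0.8],[9,3.5,25,0,0.8],[0,0,25,0,0.8],[0,0,5,0,0.8],[0,0,0,0,0.8]]';python3 -m crank '[[0,0,6,0,0.8],[0,0,5,0,0.8],[0,0,5,0,0.8],[0,0,2,0,0.8],[0,0,0,0,0.8]]'; python3 - <<'E'
from h import *
im,d,P=cloud('side');cv2.imwrite('pics/s4.png',cv2.resize(im[210:320,250:380],None,fx=5,fy=5))
E
```

```text
time_s: 7.95
tcp_pos: [0.508, 0.0621, 0.1182]
eef_rot: [-180.0, 0.1, 7.0]
force: [0.1, -0.3, -0.3]
opening: 0.522
grip_force: 50.0
time_s: 8.45
tcp_pos: [0.5089, 0.0616, 0.1007]
eef_rot: [-180.0, -0.0, 6.9]
force: [-0.0, 1.1, -0.2]
opening: 0.521
grip_force: 50.0
```

View pics/s4.png

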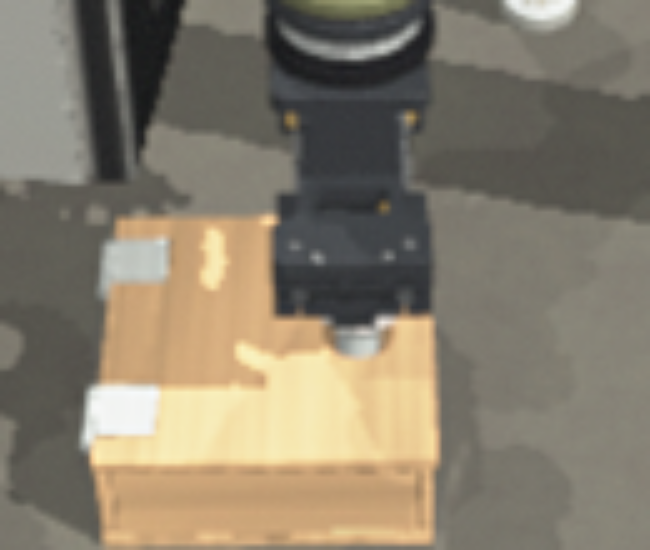

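The cap hangs over the stud, seen at (355,340) in the crop, with its mouth about 20 mm above the cover and no side force. I press on gently.

```bash
python3 -m crank '[[0,0,3,0,0.8],[0,0,2,0,0.8],[0,0,2,0,0.8],[0,0,1,0,0.8],[0,0,0,0,0.8]]';python3 -m crank '[[0,0,2,0,0.8],[0,0,2,0,0.8],[0,0,1,0,0.8],[0,0,0,0,0.8]]'
```

```text
time_s: 9.0
tcp_pos: [0.5093, 0.0628, 0.0933]
eef_rot: [-179.9, -0.1, 6.9]
force: [-0.8, 5.6, 8.2]
opening: 0.522
grip_force: 50.0
time_s: 9.4
tcp_pos: [0.5091, 0.0625, 0.0878]
eef_rot: [-179.9, -0.1, 6.9]
force: [-0.1, 6.3, -0.4]
opening: 0.521
grip_force: 50.0
```

```bash
python3 -m crank '[[0,-0.6,2,0,0.8],[0,0,2,0,0.8],[0,0,1,0,0.8],[0,0,0,0,0.8],[0,0,0,0,0.8]]'
```

```text
time_s: 9.9
tcp_pos: [0.5088, 0.0624, 0.0821]
eef_rot: [-180.0, 0.0, 6.9]
force: [1.2, 5.6, -5.1]
opening: 0.519
grip_force: 50.0
```

```bash
python3 -m crank '[[0,-0.5,1,0,0.8],[0,0,0.5,0,0.8],[0,0,0,0,0.8],[0,0,0,0,0.8]]'
```

```text
time_s: 10.3
tcp_pos: [0.5088, 0.0624, 0.0812]
eef_rot: [-180.0, -0.0, 6.9]
force: [0.4, 4.7, -1.5]
opening: 0.519
grip_force: 50.0
```

```bash
python3 -m crank '[[0,-0.5,0.7,0,0.8],[0,0,0.5,0,0.8],[0,0,0,0,0.8],[0,0,0,0,0.8]]'
```

```text
time_s: 10.7
tcp_pos: [0.5088, 0.0624, 0.0806]
eef_rot: [180.0, -0.0, 6.8]
force: [0.3, 4.1, 5.9]
opening: 0.52
grip_force: 50.0
```

```bash
python3 -m crank '[[0,-0.5,0.5,0,0.8],[0,0,0,0,0.8],[0,0,0,0,0.8],[0,0,0,0,0.8],[0,0,0,0,0.8]]'; python3 -m crank '[[0,0,0,0,0.8],[0,0,0,0,0.8],[0,0,0,0,0.8],[0,0,0,0,0.8],[0,0,0,0,0.8]]'; python3 - <<'E'
from h import *
im,d,P=cloud('side');cv2.imwrite('pics/s5.png',cv2.resize(im[210:320,250:380],None,fx=5,fy=5))
s=env.get_state();print(s['force'],s['tcp_pos'],s['grip_force'])
E
```

```text
time_s: 11.2
tcp_pos: [0.5088, 0.0624, 0.0806]
eef_rot: [179.9, -0.1, 6.8]
force: [-1.4, 3.4, 10.1]
opening: 0.517
grip_force: 50.0
time_s: 11.7
tcp_pos: [0.5088, 0.0624, 0.0805]
eef_rot: [179.9, -0.1, 6.8]
force: [-1.7, 3.4, 10.6]
opening: 0.516
grip_force: 50.0
[-0.55309631  3.04503768  9.37858619] [0.50879145 0.06244235 0.08054678] 50.003030306543224
```

View pics/s5.png

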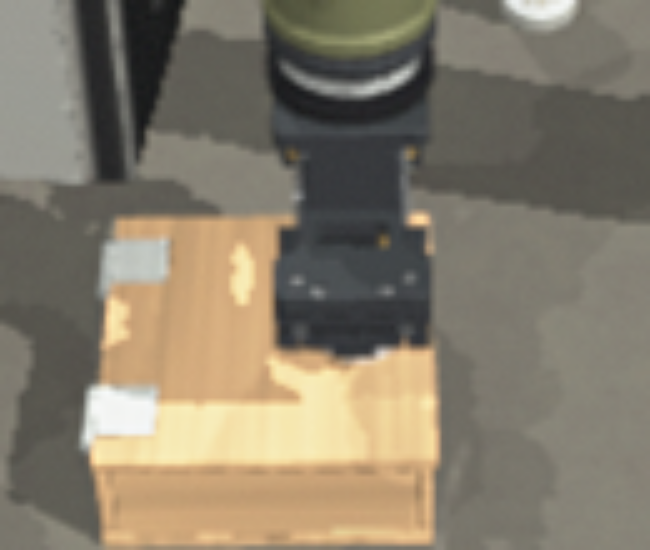

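The cap's mouth now sits on the cover, at (365,355) in the crop. The force rose, dropped, pulled down, then went rigid at the expected height, and about 10 N is held.

```bash
python3 -c "
from workcell import env
print(env.close_job())"
```

```text
the job is handed in; nothing more can be done
None
```

The job is handed in with the cover shut, the cap clicked home on the stud and still held down with about 10 N, and the glass, bowl and mug not touched; the judge's result was not shown.

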